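Change the purge jet and reset the locked metering valve

ROBOT

A 7-joint arm with a two-finger parallel gripper is mounted at the origin on a cart in front of the work surface, level with it; the furniture and walls round the work are solid. World frame = base frame: x ahead of the robot, y to its left, z up, the work surface at z = 0. Lengths are in m, angles in rad, forces in N, time in s.
With the tool pointing down it reaches from about 0.35 to 0.9 m from the base axis. Payload 19.9 kg.
Tool frame: the origin (TCP) lies at the very end of the fingers, on their centre line; the grasp point (between the pads) lies r.grip_depth behind it (r.grip_depth is the distance from the TCP to the grasp point, in m); z points along the fingers, x is the direction in which the jaws open and shut, and the axes are right-handed (so a half turn about z gives the same grasp; the last joint's range is limited). The gripper opens to 85 mm and grips with 20 to 120 N. Pads are 22 mm wide; open, the fingers measure 114 mm over their backs; the gripper's body (76 mm by 85 mm) begins 54 mm behind the grasp point. The pads swing forward as they close: fully open they stand 13 mm farther back than shut.
Start: joints at [-1.387, 0.417, -0.01, 1.614, 0.005, 1.111, -0.053], TCP at [0.139, 0.609, 0.197] pointing down, gripper open.
Joint ranges: [-2.81, 2.81], [-0.39, 2.02], [-1.27, 1.25], [0.06, 2.57], [-1.19, 4.33], [0.19, 2], [-2.82, 2.82]. Speed limits (rad/s): [1.89, 1.89, 2.39, 2.39, 3.01, 3.01, 3.01].

INTERFACE

Orientations are given as a unit quaternion [x, y, z, w].
In Python, from plant import r, effector, telemetry, capture gives the robot as it stands. The module is installed in compiled form; this text tells all that it offers. Calls block until the motion is done:
- r.move_to(position, orientation): joint-space move of the TCP to a pose.
- r.line_to(position, rotation=None, speed=0.15, threshold=None): straight line of the TCP; rotation=None keeps the orientation; speed is the mean speed in m/s. With threshold (N) it stops when the force on the tool has changed by that much, and returns True; else False.
- r.set_joints(angles): joint-space move.
- effector.gripper_open() and effector.close_gripper(grasp_force=None): open the fingers fully, or close them until they stop; grasp_force is the grip in N (None keeps the last).
- r.wait(seconds).
- r.solve_ik(position, orientation): joint angles nearest the present ones, or None.
- telemetry.get_state(): the state.
- capture(name): name is "side" or "top"; returns a dict with "pixels" (400x640x3 uint8, blue, green, red), "range_z" (400x640 float32, m along the optical axis (not along the pixel's ray), 0 where there is no reading), "intrinsics" (3x3 intrinsics, pixels), "T" (4x4, takes a point from camera to world coordinates). Camera axes: x right, y down, z forward; pixel columns grow to the right and rows downward; lengths in m; the calibration is good to about 2 mm. A picture is of the moment at which its call begins.
A pose or a line that the arm cannot do raises r.PlanningError and nothing moves.
- r.job_done(): hands the job in, once; it reports no verdict.
The state is a dict: "clock": time; "joint_pos": joint angles; "joint_vel": joint speeds; "joint_efforts": joint torques, N m; "tool_pos": TCP position; "orientation": TCP orientation; "contact_force": force on the tool from outside, world axes, zero at the start; "moment": the same for the moment, N m; "width": opening from 0.0 (shut) to 1.0 (fully open).
Only numpy, scipy, OpenCV 4.12 (cv2) and the standard library are available. Lean on these libraries where they do the work, as an engineer would, in place of code of your own. Each camera call takes 0.05 s, during which the arm holds its last target. There are 200 camera calls.

TASK

Change the purge gas over to the green jet: turn the two-ended jet end for end in its holder, so that its green end faces out, away from the valve, and its middle is back in the middle of the holder. Before or after that, reset the valve for it: loosen the brass lock ring fully (anticlockwise), turn the black adjuster until its yellow pointer points at the red marker, and with the pointer left there turn the lock ring clockwise until it is fully tight. Do not knock over or push aside the bottles and glassware standing round.

Things in the scene. Friction and masses are not known exactly. Their poses are not given: they have to be found in the camera images.
- valve_base: grey base plate, bolted down, with valve, dial and jet holder. Origin on the bench on the valve's vertical axis; z up, y level to the jet holder, x to the gauge behind the valve. Plate x -68 to 68, y -73 to 179 mm, 12 thick, with a tab under the gauge. White dial: radius 62 mm, top at 34 mm. The fixed stem inside the lock ring ends at 102 mm.
- lock_ring (a joint): brass knurled lock ring, 40 mm in diameter, from 76 to 100 mm above the bench, on the valve axis. Its joint is 0 when fully tight (hard stop), grows anticlockwise seen from above as it loosens, to a stop at 1.3 rad. Turning it takes about 0.4 N m. Below about 0.6 rad it begins to clamp the adjuster, which cannot be turned when it is tight; the adjuster does not turn with it.
- lock_ring_mid (a point): middle of the lock ring's height, on the valve axis, 88 mm above the bench
- adjuster (a joint): black knurled adjuster under the lock ring, 54 mm in diameter, from 42 to 70 mm above the bench, on the same axis; grasp it in its upper half. Value grows anticlockwise seen from above, from -1.6 to 1.6 rad; at 0 its yellow pointer points along valve_base's -x. Turns with about 0.06 N m when the lock ring is loose, and stays where it is left.
- pointer_tip (a point): tip of the adjuster's flat yellow pointer, 34 mm out from the valve axis and 40 mm above the bench; this point's own x points outward along the pointer, level
- red_marker_center (a point): middle of the red round marker stuck on the dial (10 mm across, 4 mm high), just outside the pointer's circle; it is to the left or the right of the pointer, 34 to 57 mm from the axis
- blue_marker_center (a point): middle of the blue round marker stuck on the dial, same size, on the other side of the pointer: another setting, not wanted now
- jet: loose two-ended gas jet, a steel rod 14 mm in diameter and 100 mm long with tapered ends, one green and one brass. Origin in its middle, on its axis; its own y runs along the rod to the brass end. It starts level in the holder with the brass end out (away from the valve), green end towards the valve. It lifts straight up out of the holder.
- jet_green_end (a point): tip of the jet's green end, 50 mm from its middle
- jet_brass_end (a point): tip of the jet's brass end, 50 mm from its middle
- holder_mid (a point): where the middle of the jet lies in the holder: 120 mm from the valve axis along valve_base's y, 42 mm above the bench. The holder is two open-topped black V saddles, each 14 mm long, centred 31 mm to either side of this point along y, with a gap of 48 mm between them for the fingers; tops at about 47 mm. The jet lies along valve_base's y, which leads outward from the valve.
- gauge_top (a point): top of the fixed pressure gauge, 40 mm across, 85 mm behind the valve axis along valve_base's x; it stands 106 mm high: an obstacle
- amber_1: amber bottle with black cap, 42 mm across, 90 mm tall, at the valve's side away from the holder; a bystander, origin at the centre of its underside, z up
- sample_1: white bottle with white cap, 38 mm across, 76 mm tall, in front of the valve; a bystander, origin at the centre of its underside, z up
- crucible_1: white porcelain crucible, 41 mm across, 31 mm tall, in front of the jet holder; a bystander, origin at the centre of its underside, z up
- modifier: white bottle with green cap, 40 mm across, 86 mm tall, behind the jet holder; a bystander, origin at the centre of its underside, z up
- flask_25_near: glass flask with thin neck and stopper, 41 mm across, 110 mm tall, behind the valve; a bystander, origin at the centre of its underside, z up
- beaker_100: glass beaker, 52 mm across, 70 mm tall, to the right of the valve fixture; a bystander, origin at the centre of its underside, z up
Not all that is in view belongs to the job. Leave any brown or pink look-alike of the jet alone.

How it is judged:
By the outcome, as a careful person would: the job done as asked, in the order asked, and still so for the second after the job is handed in, with the robot touching nothing.
It also fails if it takes over 62 s, if anything falls off the work surface, if the arm or the gripper's body presses on something with over 40 N, if the wrist force passes 120 N, or if a joint passes its speed limit or range.

## Working session

There is one attempt and no reset: what is moved stays moved. The work goes in short steps, each a Python script; the robot and the scene stay as the last script left them, time stands still between calls to the robot, and variables do not carry over. Pictures are saved under pics/ and viewed, about 8 in all and at most 12, crops included, and the job is handed in when it is done.

```bash
mkdir -p pics
python3 - <<'E'
from plant import r, effector, telemetry, capture
import cv2,numpy as np
for n in("top","side"):
    c=capture(n); cv2.imwrite(f"pics/{n}0.png",c["pixels"]); np.savez(f"{n}0.npz",**c)
    print(n,c["intrinsics"].tolist(),c["T"].round(3).tolist())
print(telemetry.get_state(),r.grip_depth)
E
```

```text
top [[419.9172076336, 0.0, 326.2771279817021], [0.0, 419.9172076336, 198.8880064847968], [0.0, 0.0, 1.0]] [[-0.028, -0.992, 0.127, 0.446], [-1.0, 0.029, 0.007, -0.102], [-0.011, -0.127, -0.992, 1.038], [0.0, 0.0, 0.0, 1.0]]
side [[395.8839566710681, 0.0, 321.6593984050481], [0.0, 395.8839566710681, 207.86066685269046], [0.0, 0.0, 1.0]] [[0.801, -0.337, 0.495, 0.13], [-0.599, -0.477, 0.644, -0.662], [0.019, -0.812, -0.583, 0.595], [0.0, 0.0, 0.0, 1.0]]
{'clock': 0.1, 'joint_pos': array([-1.38751781,  0.41791614, -0.01031985,  1.61412566,  0.00467737,
        1.11069235, -0.05301881]), 'joint_vel': array([ 0.00080515, -0.00091275,  0.00055512, -0.00037816, -0.00104386,
       -0.00165754, -0.00074937]), 'joint_efforts': array([ 2.33125638e-04, -8.65826154e+01,  6.80056103e-01, -4.35649931e+01,
        1.93161919e-02,  4.82202857e-03, -9.45300849e-05]), 'tool_pos': array([0.13922222, 0.60893038, 0.19631669]), 'orientation': array([ 7.81951203e-01,  6.23339397e-01, -4.17698893e-04,  3.71034068e-04]), 'contact_force': array([ 0.51196775, -0.14103376, -0.4510788 ]), 'moment': array([0.01497149, 0.04905139, 0.02328058]), 'width': 1.0006175463675357} 0.0187
```

View pics/top0.png

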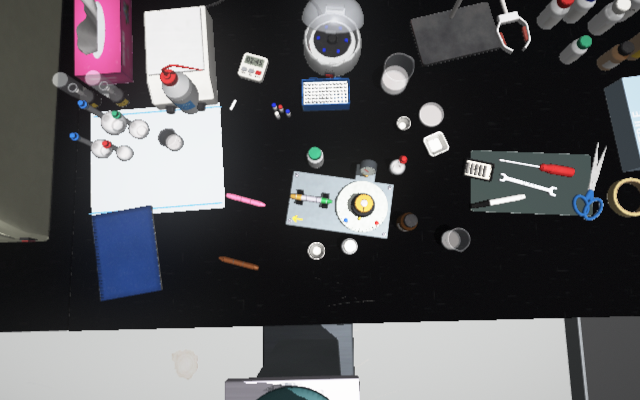

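View pics/side0.png

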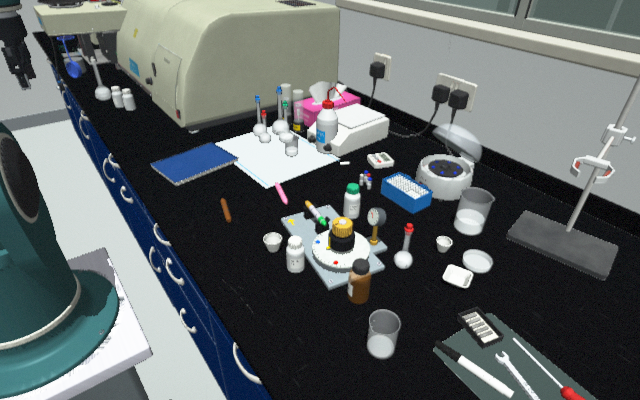

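Run:
```python
import cv2
a=cv2.imread("pics/top0.png")[145:260,285:420]; cv2.imwrite("pics/t1.png",cv2.resize(a,None,fx=5,fy=5,interpolation=cv2.INTER_CUBIC))
a=cv2.imread("pics/side0.png")[175:310,255:420]; cv2.imwrite("pics/s1.png",cv2.resize(a,None,fx=4,fy=4,interpolation=cv2.INTER_CUBIC))
```

```text
(no output)
```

View pics/t1.png

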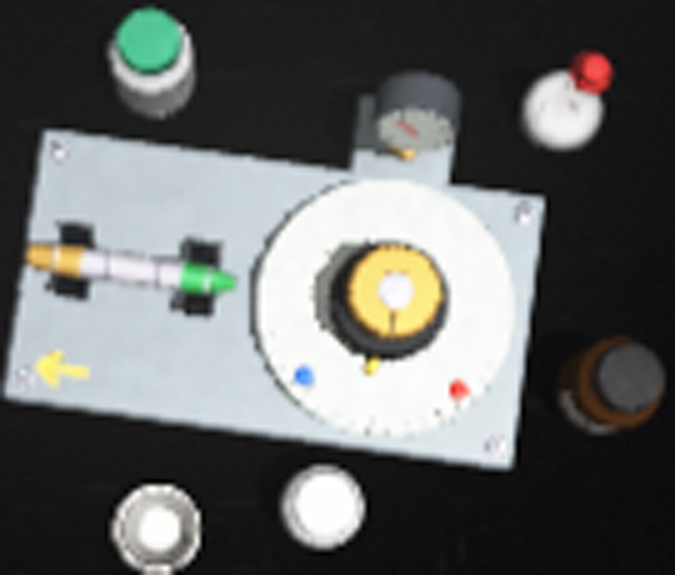

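View pics/s1.png

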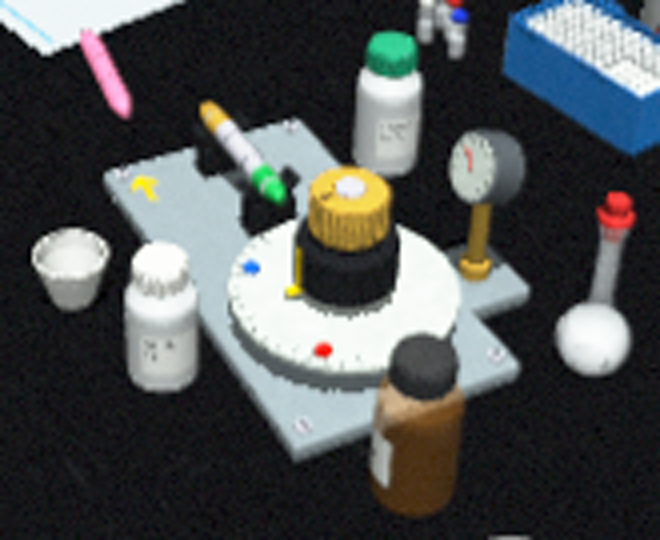

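```bash
cat > geo.py <<'E'
import numpy as np
from scipy.optimize import least_squares
from scipy.spatial.transform import Rotation as R
def ray(c,px,z):
    K=c["intrinsics"];T=c["T"]
    d=T[:3,:3]@np.linalg.solve(K,[px[0],px[1],1.]);o=T[:3,3]
    return o+d*(z-o[2])/d[2]
CR={"top":((285,145),5),"side":((255,175),4)}
def crop(c,n,p,z):
    o,s=CR[n]; return ray(c,[(p[0]+.5)/s-.5+o[0],(p[1]+.5)/s-.5+o[1]],z)
E
python3 - <<'E'
from geo import *
M=[(68,179,12),(68,-73,12),(-68,-73,12),(-68,179,12),(0,0,102)]
P={"top":[(45,130),(545,198),(513,467),(5,398),(397,291)],"side":[(298,118),(520,368),(295,460),(105,178),(350,186)]}
E={"top":dict(red=(459,390,.038),blue=(304,376,.038),tip=(372,368,.041),green=(238,283,.042),brass=(28,254,.042),
 amber=(629,377,.09),sample=(323,506,.076),cruc=(157,527,.031),modif=(149,40,.086),flask=(593,73,.11)),
 "side":dict(red=(323,350,.038),blue=(252,267,.038),tip=(293,291,.041),green=(280,198,.042),brass=(208,108,.042),
 amber=(425,358,.09),sample=(160,262,.076),cruc=(72,248,.031),modif=(392,50,.086),flask=(616,203,.11))}
for n in P:
    c=dict(np.load(n+"0.npz"))
    W=np.array([crop(c,n,p,m[2]/1e3) for p,m in zip(P[n],M)])
    m=np.array(M)/1e3
    f=lambda q:(np.c_[np.cos(q[2])*m[:,0]-np.sin(q[2])*m[:,1]+q[0],np.sin(q[2])*m[:,0]+np.cos(q[2])*m[:,1]+q[1]]-W[:,:2]).ravel()
    s=least_squares(f,[.4,-.1,0]); q=s.x; print(n,q.round(4),(s.fun*1e3).round(1))
    for k,v in E[n].items():
        w=crop(c,n,v[:2],v[2])[:2]-q[:2]; b=R.from_euler('z',-q[2]).apply([*w,0])*1e3
        print(k,(w+q[:2]).round(3),b[:2].round(1),"r",np.hypot(*w).round(4),"adj angle",np.arctan2(-b[1],-b[0]).round(3))
E
```

```text
top [ 0.5545 -0.1802 -0.1651] [ 0.8  0.9  0.9 -1.2 -1.4 -0.7 -0.6  1.2  0.3 -0.3]
red [ 0.513 -0.213] [-35.3 -39. ] r 0.0526 adj angle 0.835
blue [ 0.522 -0.139] [-38.7  35. ] r 0.0522 adj angle -0.735
tip [ 0.525 -0.172] [-30.8   3.5] r 0.031 adj angle -0.114
green [ 0.567 -0.109] [ 0.8 72.1] r 0.0722 adj angle -1.582
brass [ 0.584 -0.009] [  1.  173.8] r 0.1738 adj angle -1.577
amber [ 0.513 -0.284] [ -23.4 -109.1] r 0.1116 adj angle 1.359
sample [ 0.46  -0.145] [-99.4  19.5] r 0.1013 adj angle -0.194
cruc [ 0.453 -0.067] [-119.1   94.7] r 0.1522 adj angle -0.672
modif [ 0.676 -0.071] [102.4 127.8] r 0.1638 adj angle -2.246
flask [ 0.649 -0.271] [108.6 -74.2] r 0.1315 adj angle 2.542
side [ 0.5523 -0.183  -0.1668] [-0.8 -1.2  1.4 -1.7  2.5  2.7 -0.9  3.9 -2.1 -3.7]
red [ 0.512 -0.214] [-34.3 -37.6] r 0.0509 adj angle 0.832
blue [ 0.521 -0.142] [-37.6  35.7] r 0.0519 adj angle -0.759
tip [ 0.525 -0.172] [-28.5   5.8] r 0.0291 adj angle -0.202
green [ 0.567 -0.106] [ 1.4 78.1] r 0.0781 adj angle -1.589
brass [ 0.585 -0.01 ] [  3.1 176.3] r 0.1764 adj angle -1.588
amber [ 0.511 -0.288] [ -23.1 -109.9] r 0.1123 adj angle 1.363
sample [ 0.459 -0.147] [-98.  20.] r 0.1 adj angle -0.201
cruc [ 0.455 -0.064] [-116.   100.9] r 0.1538 adj angle -0.715
modif [ 0.673 -0.075] [100.8 126.4] r 0.1617 adj angle -2.244
flask [ 0.647 -0.275] [108.6 -74.7] r 0.1319 adj angle 2.539
```

```bash
cat >> geo.py <<'E'
from plant import r, effector, telemetry, capture
YAW=-.1655; V=np.array([.554,-.181])
def quat(phi): return (R.from_euler('z',phi)*R.from_euler('x',np.pi)).as_quat()
def phi_now():
    x=R.from_quat(telemetry.get_state()["orientation"]).as_matrix()[:,0]; return np.arctan2(x[1],x[0])
def bw(x,y): return V+R.from_euler('z',YAW).as_matrix()[:2,:2]@np.array([x,y])
def turn(dphi,step=.3):
    "turn the tool about its own axis by dphi, anticlockwise from above (joint 7 falls as phi grows)"
    q0=np.array(telemetry.get_state()["joint_pos"]); n=max(1,int(np.ceil(abs(dphi)/step)))
    for k in range(1,n+1):
        q=q0.copy(); q[6]=q0[6]+S7*dphi*k/n; r.set_joints(q)
S7=-1
def st(msg=""):
    s=telemetry.get_state(); print(msg,"t",round(s["clock"],2),"p",np.round(s["tool_pos"],4),"phi",round(phi_now(),3),"F",np.round(s["contact_force"],1),"M",np.round(s["moment"],2),"w",round(s["width"],3),"q7",round(s["joint_pos"][6],3))
E
python3 - <<'E'
from geo import *
p=telemetry.get_state()["tool_pos"]
r.line_to([p[0],p[1],.32],speed=.3)
for ph in np.arange(-3,3.1,.5):
    q=r.solve_ik([*V,.2],quat(ph)); print(ph.round(2),None if q is None else np.round(q,2))
st()
E
```

```text
-3.0 [-0.52  0.55  1.09  1.74 -0.53  1.17 -2.28]
-2.5 [-0.52  0.55  1.09  1.74 -0.53  1.17 -1.78]
-2.0 [-0.52  0.55  1.09  1.74 -0.53  1.17 -1.28]
-1.5 [-0.4   0.46  0.88  1.74 -0.39  1.13 -0.9 ]
-1.0 [-0.4   0.46  0.89  1.74 -0.39  1.13 -0.39]
-0.5 [-0.41  0.47  0.9   1.74 -0.4   1.13  0.11]
0.0 [-0.41  0.47  0.9   1.74 -0.4   1.13  0.61]
0.5 [-0.39  0.45  0.87  1.74 -0.38  1.12  1.09]
1.0 [-0.38  0.45  0.86  1.74 -0.38  1.12  1.59]
1.5 [-0.33  0.43  0.78  1.74 -0.33  1.11  2.05]
2.0 [-0.56  0.6   1.17  1.74 -0.59  1.2   2.77]
2.5 [ 1.05  0.56 -1.08  1.69  0.52  1.21  2.34]
3.0 [-0.52  0.55  1.09  1.74 -0.53  1.17 -2.56]
 t 0.66 p [0.1392 0.6089 0.3203] phi 1.346 F [ 0.5  0.  -0.7] M [ 0.01 -0.02 -0.04] w 0.994 q7 -0.051
```

```bash
sed -i 's/^S7=-1/S7=1/; s/falls as phi/grows as phi/' geo.py
python3 - <<'E'
from geo import *
r.move_to([*V,.2],quat(-.9)); st("over")
h=r.line_to([*V,.071],speed=.15,threshold=8); st(f"down {h}")
effector.close_gripper(20); r.wait(.2); st("closed20")
c=capture("side"); cv=__import__("cv2"); cv.imwrite("pics/s2.png",cv.resize(c["pixels"][120:300,240:440],None,fx=3,fy=3,interpolation=2))
E
```

```text
over t 3.81 p [ 0.5543 -0.1803  0.2   ] phi -0.899 F [-0.1 -0.5  0. ] M [-0.04  0.01  0.01] w 1.0 q7 -0.293
down False t 4.82 p [ 0.5545 -0.1812  0.0718] phi -0.9 F [ 0.4  0.1 -0.2] M [-0.02  0.    0.04] w 1.005 q7 -0.184
closed20 t 5.78 p [ 0.554 -0.181  0.071] phi -0.9 F [ 1.  -1.1 -0.3] M [-0.01 -0.    0.05] w -0.002 q7 -0.184
```

View pics/s2.png

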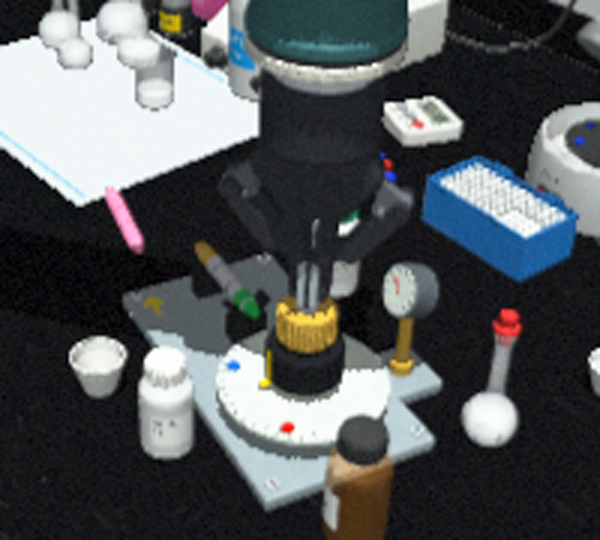

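Run:
```python
from geo import *
c=capture("side"); K=c["intrinsics"];T=c["T"]; np.savez("s2.npz",**c)
for col in (336,339,342,345,348):
    for row in range(206,238,3):
        d=c["range_z"][row,col]; w=T[:3,:3]@(np.linalg.solve(K,[col,row,1.])*d)+T[:3,3]
        print(col,row,w.round(3),c["pixels"][row,col])
st()
```

```text
336 206 [ 0.541 -0.173  0.142] [34 36 33]
336 209 [ 0.54  -0.175  0.136] [30 27 23]
336 212 [ 0.54  -0.175  0.129] [54 50 48]
336 215 [ 0.541 -0.175  0.121] [56 53 50]
336 218 [ 0.554 -0.16   0.099] [53 69 80]
336 221 [ 0.546 -0.17   0.1  ] [ 36  97 119]
336 224 [ 0.54  -0.177  0.1  ] [ 60 128 154]
336 227 [ 0.536 -0.182  0.097] [ 58 146 182]
336 230 [ 0.535 -0.185  0.092] [ 60 144 180]
336 233 [ 0.534 -0.186  0.085] [ 54 136 170]
336 236 [ 0.539 -0.181  0.071] [39 67 78]
339 206 [ 0.541 -0.183  0.148] [43 40 40]
339 209 [ 0.542 -0.182  0.14 ] [100  96  92]
339 212 [ 0.542 -0.183  0.133] [98 94 93]
339 215 [ 0.542 -0.182  0.125] [151 148 139]
339 218 [ 0.543 -0.182  0.117] [155 152 139]
339 221 [ 0.542 -0.184  0.11 ] [138 140 134]
339 224 [ 0.545 -0.181  0.1  ] [ 72 178 220]
339 227 [ 0.538 -0.19   0.101] [ 80 213 245]
339 230 [ 0.539 -0.189  0.092] [ 43 117 144]
339 233 [ 0.539 -0.19   0.085] [ 47 123 155]
339 236 [ 0.538 -0.191  0.078] [ 46 101 123]
342 206 [ 0.55  -0.181  0.143] [34 26 26]
342 209 [ 0.545 -0.187  0.141] [54 56 53]
342 212 [ 0.546 -0.187  0.133] [66 64 60]
342 215 
[... 713 characters left out ...]
48 -0.197  0.093] [ 59 142 177]
345 233 [ 0.549 -0.197  0.085] [ 49 124 155]
345 236 [ 0.549 -0.197  0.077] [ 41  90 112]
348 206 [ 0.552 -0.196  0.151] [52 47 44]
348 209 [ 0.557 -0.192  0.139] [41 39 35]
348 212 [ 0.555 -0.194  0.134] [38 33 30]
348 215 [ 0.556 -0.195  0.126] [43 40 35]
348 218 [ 0.556 -0.194  0.119] [50 42 42]
348 221 [ 0.565 -0.185  0.101] [ 42  92 114]
348 224 [ 0.559 -0.193  0.101] [ 45 121 148]
348 227 [ 0.555 -0.198  0.099] [ 74 180 222]
348 230 [ 0.554 -0.2    0.092] [ 50 123 154]
348 233 [ 0.556 -0.198  0.082] [ 46 116 143]
348 236 [ 0.559 -0.196  0.072] [31 52 64]
 t 5.88 p [ 0.554 -0.181  0.071] phi -0.9 F [-0.3  0.4 -0.5] M [-0.   -0.05 -0.04] w -0.005 q7 -0.184
```

The camera shows the shut fingertips hovering just above the ring (about z 0.105), though the reported TCP is z 0.071. The tool offset is therefore about 34 mm off. I'll measure it by touching the stem top, which is at a known 102 mm.

Run:
```python
from geo import *
h=r.line_to([*V,.055],speed=.015,threshold=5); st(f"touch {h}")
p=telemetry.get_state()["tool_pos"]; r.line_to([*V,p[2]+.012],speed=.1); st("up")
```

```text
touch True t 6.34 p [ 0.5541 -0.181   0.0677] phi -0.9 F [-1.1  0.6  8.1] M [ 0.15  0.27 -0.02] w -0.006 q7 -0.18
up t 6.62 p [ 0.5543 -0.1811  0.0801] phi -0.9 F [-0.3  0.3 -0.2] M [ 0.03 -0.01  0.02] w 0.001 q7 -0.192
```

```bash
echo 'ZO=-.0343  # reported TCP z minus true fingertip z (measured by touching the stem)' >> geo.py
python3 - <<'E'
from geo import *
effector.gripper_open(); st("open")
h=r.line_to([*V,.071+ZO],speed=.1,threshold=8); st(f"down {h}")
if not h:
    effector.close_gripper(25); r.wait(.2); st("closed")
E
```

```text
open t 7.4 p [ 0.554  -0.181   0.0797] phi -0.9 F [-0.3 -0.3  0.3] M [-0.01 -0.02  0.04] w 0.998 q7 -0.192
down False t 7.98 p [ 0.5539 -0.1813  0.0366] phi -0.9 F [-0.5 -0.4  0.9] M [ 0.01 -0.01  0.01] w 1.0 q7 -0.153
closed t 8.67 p [ 0.5537 -0.1802  0.0373] phi -0.9 F [-7.   6.1 14.5] M [1.54 1.72 0.03] w 0.462 q7 -0.153
```

Run:
```python
from geo import *
effector.gripper_open(); V2=V+np.array([-.0008,.001])
r.line_to([*V2,.074+ZO],speed=.1)
effector.close_gripper(25); r.wait(.1); st("closed25")
effector.close_gripper(100); r.wait(.1); st("closed100")
turn(.5); st("turned .5")
```

```text
closed25 t 10.02 p [ 0.5534 -0.1803  0.0399] phi -0.9 F [ 1.4 -2.9  2.2] M [-0.49 -0.29 -0.02] w 0.454 q7 -0.156
closed100 t 10.33 p [ 0.5535 -0.1803  0.0402] phi -0.9 F [-1.6 -1.   9.5] M [-0.2   0.21  0.02] w 0.434 q7 -0.156
turned .5 t 11.05 p [ 0.5539 -0.1807  0.0403] phi -0.404 F [ 4.  -5.2 -0.9] M [-0.92 -0.97  0.38] w 0.443 q7 0.34
```

Run:
```python
from geo import *
for d in (.4,.3,.1,.08,.06): turn(d); st(f"+{d}")
```

```text
+0.4 t 11.68 p [ 0.5544 -0.1808  0.0403] phi -0.009 F [ 6.3 -4.7 -2.7] M [-0.84 -1.2   0.36] w 0.439 q7 0.735
+0.3 t 12.07 p [ 0.5548 -0.1808  0.0403] phi 0.286 F [ 4.9 -2.  -1.6] M [-0.64 -1.05  0.41] w 0.438 q7 1.029
+0.1 t 12.32 p [ 0.555  -0.1808  0.0403] phi 0.38 F [ 4.3 -2.  -1.9] M [-0.48 -0.79  0.17] w 0.438 q7 1.123
+0.08 t 12.57 p [ 0.5546 -0.1796  0.0402] phi 0.456 F [-1.1  3.7  5.9] M [1.2  0.   1.65] w 0.437 q7 1.198
+0.06 t 12.82 p [ 0.5543 -0.1791  0.0401] phi 0.511 F [-0.4  4.3  4.8] M [ 0.59  0.36 -1.47] w 0.436 q7 1.253
```

```bash
cat >> geo.py <<'E'
V=np.array([.554,-.1804])
import cv2
def blob(c,n,lo,hi,win):
    "centroid of an HSV colour range in a window (u0,u1,v0,v1)"
    u0,u1,v0,v1=win; h=cv2.cvtColor(c["pixels"],cv2.COLOR_BGR2HSV)[v0:v1,u0:u1]
    m=cv2.inRange(h,lo,hi); w=m.astype(float)/255*h[...,1]; v,u=np.mgrid[v0:v1,u0:u1]
    return np.array([(w*u).sum(),(w*v).sum()])/max(w.sum(),1e-9),int((m>0).sum())
def ang(w):
    d=np.asarray(w)[:2]-V; return np.angle(np.exp(1j*(np.arctan2(d[1],d[0])-YAW-np.pi))),np.hypot(*d)
E
python3 - <<'E'
from geo import *
for n,wr,wt in (("top",(370,384,216,229),(354,364,215,222)),("side",(329,342,257,268),(325,332,244,252))):
    c=dict(np.load(n+"0.npz"))
    for k,lo,hi,w in(("red",(0,110,60),(9,255,255),wr),("tip",(22,90,60),(35,255,255),wt)):
        p,k2=blob(c,n,lo,hi,w); print(n,k,p.round(1),k2,ang(ray(c,p,.037 if k=="red" else .0405)))
effector.gripper_open()
h=r.line_to([*V,.045+ZO],speed=.1,threshold=10); st(f"down {h}")
effector.close_gripper(30); r.wait(.1); st("closed")
E
```

```text
top red [375.9 222.5] 8 (np.float64(0.8290900849533458), np.float64(0.051144873597750086))
top tip [358.9 217.4] 9 (np.float64(-0.14870123014852152), np.float64(0.02868908960224315))
side red [335.5 262.1] 12 (np.float64(0.8485925927630922), np.float64(0.052534624129529084))
side tip [328.6 246.3] 15 (np.float64(-0.21382613777841408), np.float64(0.02709476301013169))
down False t 13.8 p [ 0.5536 -0.1806  0.0103] phi 0.515 F [ 0.1 -0.7  1.3] M [-0.05  0.05 -0.01] w 1.003 q7 1.287
closed t 14.29 p [ 0.5549 -0.1802  0.0115] phi 0.516 F [0.2 1.6 6.1] M [ 0.43 -0.22 -0.08] w 0.621 q7 1.287
```

Run:
```python
from geo import *
turn(.98,.5); r.wait(.1); st("turned")
effector.gripper_open(); r.line_to([*V,.15+ZO],speed=.25); st("up")
# go above the jet, jaws across it, then look
q=r.solve_ik([*bw(0,120),.16+ZO],quat(YAW)); q2=r.solve_ik([*bw(0,120),.16+ZO],quat(YAW+np.pi)); print(np.round(q,2),np.round(q2,2))
p=[*bw(0,121),.15+ZO]
r.move_to(p,quat(YAW+np.pi) if q2[6]<-.32 or q2[6]>.32 else quat(YAW)); st("over jet")
for n in("top","side"):
    c=capture(n); np.savez(n+"3.npz",**c)
    a=c["pixels"][180:235,330:400] if n=="top" else c["pixels"][205:290,290:400]
    cv2.imwrite(f"pics/{n}3.png",cv2.resize(a,None,fx=7 if n=="side" else 8,fy=7 if n=="side" else 8,interpolation=2))
a,b=cv2.imread("pics/top3.png"),cv2.imread("pics/side3.png")
h=300; f=lambda i:cv2.resize(i,(int(i.shape[1]*h/i.shape[0]),h)); cv2.imwrite("pics/both3.png",np.hstack([f(a),f(b)]))
```

```text
turned t 15.51 p [ 0.5553 -0.1796  0.0116] phi 1.491 F [ 3.6  4.4 -1.4] M [ 1.03 -0.68  0.12] w 0.622 q7 2.261
up t 16.5 p [ 0.5542 -0.1802  0.1162] phi 1.496 F [-0.7  0.2 -1.8] M [-0.05  0.02 -0.  ] w 0.998 q7 2.173Traceback (most recent call last):
  File "<stdin>", line 5, in <module>
    return _wrapfunc(a, 'round', decimals=decimals, out=out)
    return _wrapit(obj, method, *args, **kwds)
    result = getattr(arr, method)(*args, **kwds)
TypeError: unsupported operand type(s) for *: 'NoneType' and 'float'
```

Run:
```python
from geo import *
for z in (.15,.023):
  for ph in (YAW,YAW+np.pi,YAW-np.pi/2):
    q=r.solve_ik([*bw(0,121),z+ZO],quat(ph)); print(z,round(ph,2),None if q is None else np.round(q,2))
print(np.round(telemetry.get_state()["joint_pos"],2))
c=capture("side"); np.savez("side3.npz",**c)
cv2.imwrite("pics/side3.png",cv2.resize(c["pixels"][205:290,290:400],None,fx=6,fy=6,interpolation=2))
```

```text
0.15 -0.17 None
0.15 2.98 None
0.15 -1.74 None
0.023 -0.17 None
0.023 2.98 None
0.023 -1.74 None
[-0.35  0.56  0.82  1.82 -0.49  0.97  2.17]
```

View pics/side3.png

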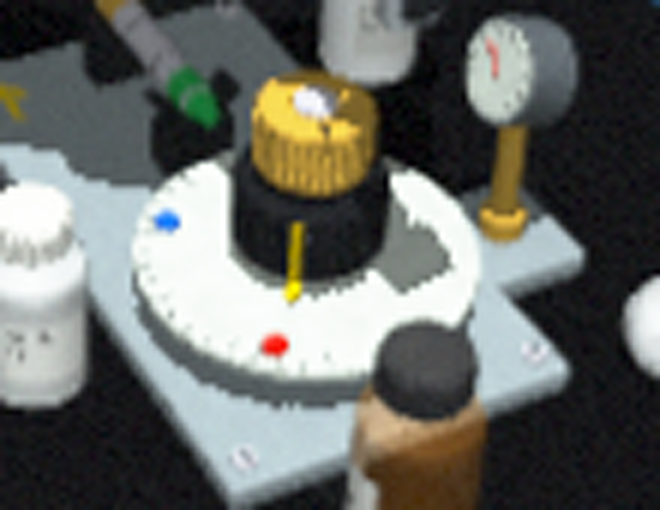

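Run:
```python
from geo import *
J=bw(0,.121); print(J)
for ph in (YAW,YAW+np.pi):
    q=r.solve_ik([*J,.15+ZO],quat(ph)); q2=r.solve_ik([*J,.023+ZO],quat(ph)); print(round(ph,2),q is not None and np.round(q,2),q2 is not None and np.round(q2,2))
ph=YAW+np.pi
r.move_to([*J,.16+ZO],quat(ph)); st("over jet")
for n,wr,wt in (("top",(370,384,216,229),(362,373,215,223)),("side",(329,342,257,268),(333,345,251,258))):
    c=capture(n); np.savez(n+"4.npz",**c)
    for k,lo,hi,w in(("red",(0,110,60),(9,255,255),wr),("tip",(22,90,60),(35,255,255),wt)):
        p,k2=blob(c,n,lo,hi,w); print(n,k,p.round(1),k2,ang(ray(c,p,.037 if k=="red" else .0405)))
    if n=="top": cv2.imwrite("pics/top4.png",cv2.resize(c["pixels"][145:260,285:420],None,fx=5,fy=5,interpolation=2))
```

```text
[ 0.57393421 -0.06105333]
-0.17 [-0.77  0.77  1.2   1.84 -0.8   1.12  0.56] [-0.67  0.92  1.02  1.89 -0.99  0.95  0.68]
2.98 [ 0.48  0.48 -0.55  1.8   0.3   0.95  2.78] [ 0.34  0.64 -0.37  1.86  0.34  0.71  2.75]
over jet t 18.13 p [ 0.5735 -0.0614  0.1251] phi 2.975 F [-0.3 -0.2 -1.3] M [-0.01  0.04  0.06] w 1.002 q7 2.789
top red [375.9 222.5] 8 (np.float64(0.8289799687409174), np.float64(0.05114108629397838))
top tip [370. 215.] 3 (np.float64(0.838954753957227), np.float64(0.028623065182357035))
side red [335.5 262.1] 12 (np.float64(0.8487701150487281), np.float64(0.05255200105972016))
side tip [338.4 252.5] 13 (np.float64(0.8624798523333956), np.float64(0.026503597176860516))
```

View pics/top4.png

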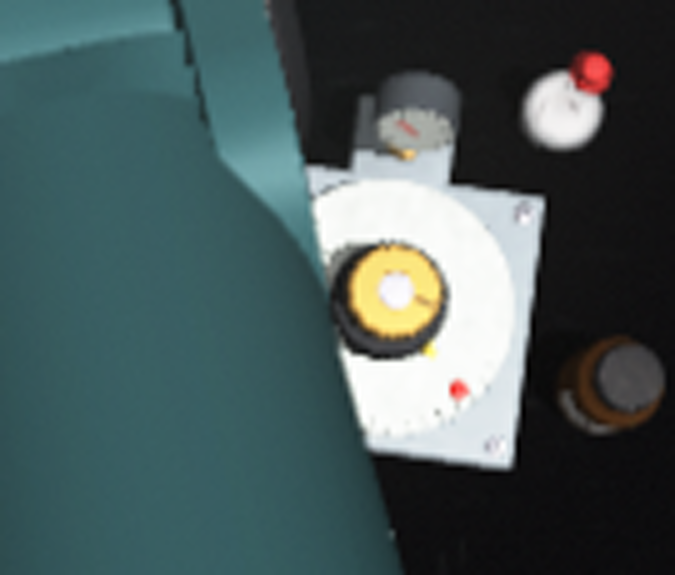

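Run:
```python
from geo import *
Ri=R.from_euler('z',-YAW).as_matrix()[:2,:2]
c=dict(np.load("top0.npz"))
for k,p,z in (("jetmid",(132.5,268.5),.045),("saddlemid",(137.5,270),.045),("sadL",(75,262),.045),("sadR",(200,278),.045),("stem",(397,291),.102)):
    print(k,(Ri@(crop(c,"top",p,z)[:2]-V)*1e3).round(1))
# depth: jet and holder points above plate
K,T,d=c["intrinsics"],c["T"],c["range_z"]; v,u=np.mgrid[185:215,285:340]
X=np.stack([u,v,np.ones_like(u)],-1)@np.linalg.inv(K).T*d[185:215,285:340,None]@T[:3,:3].T+T[:3,3]
b=(X[...,:2]-V)@Ri.T*1e3; z=X[...,2]*1e3; px=c["pixels"][185:215,285:340].astype(int)
m=(z>38)&(abs(b[...,0])<8); print("jet y extent",b[m][:,1].min().round(1),b[m][:,1].max().round(1),"x mean",b[m][:,0].mean().round(1))
dk=(z>30)&(px.sum(-1)<120)&(abs(b[...,0])<25); 
for s in (-1,1):
    k=dk&(s*(b[...,1]-120)>0); print("saddle",k.sum(),b[k].mean(0).round(1),b[k].min(0).round(1),b[k].max(0).round(1))
# axis from two pointer observations, rotation .977
for n,a,e,red in (("top",(358.9,217.4),(370,215),(375.9,222.5)),("side",(328.6,246.3),(338.4,252.5),(335.5,262.1))):
    c=dict(np.load(n+"0.npz")); A=ray(c,a,.0405)[:2];E=ray(c,e,.0405)[:2];r_=ray(c,red,.037)[:2]
    Rm=R.from_euler('z',.977).as_matrix()[:2,:2]; o=np.linalg.solve(np.eye(2)-Rm,E-Rm@A)
    print(n,"axis",o.round(4),"r",np.hypot(*(E-o)).round(4),"err",[(np.arctan2(*(E-x)[::-1])-np.arctan2(*(r_-x)[::-1])).round(3) for x in (o,V,[.5545,-.1802],[.5523,-.183])])
```

```text
jetmid [  0.9 123.2]
saddlemid [  0.5 120.7]
sadL [  0.3 150.9]
sadR [ 0.8 90.7]
stem [0.1 0.5]
jet y extent 75.0 172.0 x mean 0.8
saddle 13 [-1.4 91.8] [-13.8  85.9] [15.7 95.3]
saddle 21 [ -1.7 150.7] [-14.6 145.3] [ 13.3 156.6]
top axis [ 0.5542 -0.1802] r 0.0288 err [np.float64(0.011), np.float64(0.01), np.float64(0.008), np.float64(-0.007)]
side axis [ 0.5568 -0.1794] r 0.0295 err [np.float64(-0.006), np.float64(0.012), np.float64(0.009), np.float64(-0.008)]
```

Run:
```python
from geo import *
J=bw(.0005,.1225)
r.line_to([*J,.16+ZO],speed=.1)
h=r.line_to([*J,.0235+ZO],speed=.12,threshold=10); st(f"down {h}")
if not h:
    effector.close_gripper(40); r.wait(.1); st("closed")
    r.line_to([*J,.16+ZO],speed=.15); st("lift")
    turn(-np.pi,1.6); r.wait(.1); st("flipped")
    c=capture("side"); cv2.imwrite("pics/side5.png",cv2.resize(c["pixels"][130:290,240:400],None,fx=3.5,fy=3.5,interpolation=2))
```

```text
down False t 19.77 p [ 0.5751 -0.0597 -0.0101] phi 2.976 F [ 0.2 -0.1 -0.3] M [ 0.04  0.01 -0.03] w 1.001 q7 2.685
closed t 20.53 p [ 0.5749 -0.0597 -0.0107] phi 2.976 F [-0.1 -0.9  3.4] M [-0.1  -0.1  -0.07] w 0.147 q7 2.685
lift t 21.59 p [ 0.5741 -0.0597  0.1248] phi 2.976 F [-0.3  0.1 -1. ] M [-0.    0.06  0.02] w 0.146 q7 2.77
flipped t 24.61 p [ 0.5741 -0.0597  0.1248] phi -0.165 F [-0.4  0.1 -0.2] M [-0.05  0.01 -0.02] w 0.146 q7 -0.371
```

View pics/side5.png

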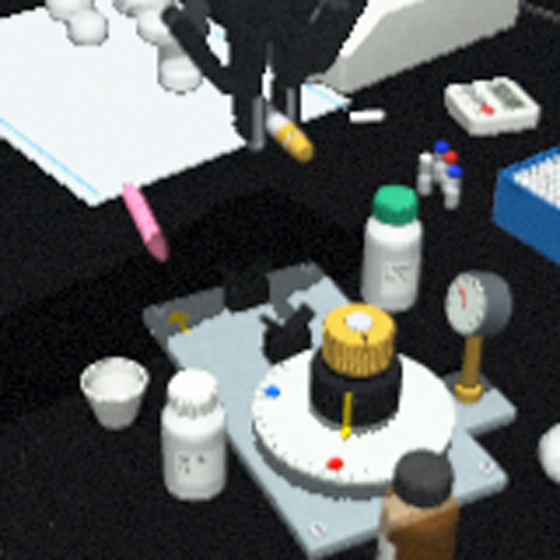

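Run:
```python
from geo import *
J=bw(.0005,.1203)
r.line_to([*J,.16+ZO],speed=.05)
r.line_to([*J,.045+ZO],speed=.12); st("near")
h=r.line_to([*J,.0238+ZO],speed=.06,threshold=12); st(f"down {h}")
z=telemetry.get_state()["tool_pos"][2]-ZO
if z<.027:
    effector.gripper_open(); st("open"); r.line_to([*J,.15+ZO],speed=.2)
    q=r.solve_ik([*V,.15+ZO],quat(1.35)); print(np.round(q,2))
    r.move_to([*V,.15+ZO],quat(1.35)); st("over valve")
    for n in ("top","side"):
        c=capture(n); np.savez(n+"6.npz",**c)
        a=c["pixels"][185:215,285:345] if n=="top" else c["pixels"][195:270,290:370]
        cv2.imwrite(f"pics/{n}6.png",cv2.resize(a,(640,320) if n=="top" else (640,600),interpolation=2))
```

```text
near t 26.02 p [ 0.5748 -0.0618  0.0114] phi -0.165 F [ 0.1 -0.1 -0.2] M [ 0.02 -0.05  0.08] w 0.149 q7 -0.456
down True t 26.42 p [ 0.5745 -0.062  -0.0112] phi -0.166 F [-0.9 -0.8  8.6] M [-0.07  0.2   0.01] w 0.149 q7 -0.474
open t 27.12 p [ 0.5742 -0.0621 -0.0111] phi -0.166 F [-0.4  0.9  0.1] M [0.01 0.05 0.01] w 0.999 q7 -0.474
[ 0.92  0.59 -0.89  1.77  0.53  1.03  1.19]
over valve t 29.35 p [ 0.5539 -0.1799  0.1153] phi 1.349 F [-0.7  0.4 -0. ] M [-0.   -0.02 -0.01] w 1.0 q7 1.184
```

View pics/side6.png

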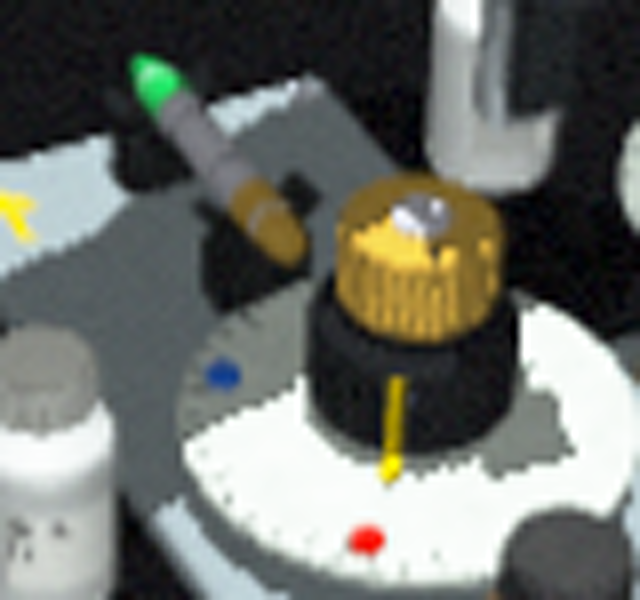

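View pics/top6.png

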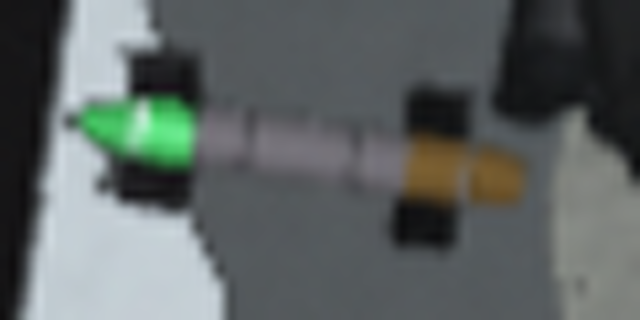

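Run:
```python
from geo import *
h=r.line_to([*V,.0745+ZO],speed=.12,threshold=8); st(f"down {h}")
effector.close_gripper(25); r.wait(.1); st("c25")
effector.close_gripper(100); r.wait(.1); st("c100")
turn(-.9,.45); st("-.9")
for d in (.25,.1,.08,.08,.08): turn(-d); st(f"-{d}")
```

```text
down False t 30.23 p [ 0.5544 -0.1803  0.0407] phi 1.35 F [-0.6  0.2  0.8] M [-0.05 -0.04  0.  ] w 0.999 q7 1.118
c25 t 30.82 p [ 0.5545 -0.1795  0.0409] phi 1.351 F [-1.   5.6  9.5] M [1.14 0.34 0.01] w 0.459 q7 1.117
c100 t 31.13 p [ 0.5545 -0.1795  0.0413] phi 1.351 F [-4.9  5.  16.3] M [1.25 1.   0.01] w 0.436 q7 1.117
-.9 t 32.18 p [ 0.5546 -0.1794  0.0414] phi 0.456 F [-2.6  1.   4.6] M [ 0.52  0.53 -0.29] w 0.44 q7 0.223
-0.25 t 32.53 p [ 0.5546 -0.1794  0.0414] phi 0.212 F [-2.1  1.3  2.9] M [ 0.36  0.35 -0.2 ] w 0.437 q7 -0.021
-0.1 t 32.78 p [ 0.5546 -0.1794  0.0414] phi 0.119 F [-1.7  0.6  2.8] M [ 0.32  0.35 -0.17] w 0.436 q7 -0.114
-0.08 t 33.03 p [ 0.5546 -0.1794  0.0415] phi 0.044 F [-0.6  1.   3.2] M [0.15 0.36 0.68] w 0.435 q7 -0.189
-0.08 t 33.28 p [ 0.5546 -0.1809  0.0415] phi -0.033 F [-2.6 -6.9  2. ] M [-1.12  0.2   0.21] w 0.441 q7 -0.265
-0.08 t 33.53 p [ 0.5543 -0.1824  0.0415] phi -0.11 F [-4.4 -6.7  4.2] M [-1.13  0.46  0.74] w 0.437 q7 -0.341
```

Run:
```python
from geo import *
effector.gripper_open(); r.line_to([*V,.16+ZO],speed=.25)
r.move_to([.42,.12,.28],quat(.3)); r.wait(.2); st("away")
I=[]
for n,wr,wt in (("top",(370,384,216,229),(364,373,214,219)),("side",(329,342,257,268),(333,345,251,258))):
    c=capture(n); np.savez(n+"7.npz",**c)
    for k,lo,hi,w in(("red",(0,110,60),(9,255,255),wr),("tip",(22,90,60),(35,255,255),wt)):
        p,k2=blob(c,n,lo,hi,w); print(n,k,p.round(1),k2,ang(ray(c,p,.037 if k=="red" else .0405)))
    I.append(cv2.resize(c["pixels"][145:260,285:420] if n=="top" else c["pixels"][175:300,255:402],None,fx=5,fy=5,interpolation=2))
cv2.imwrite("pics/top7.png",I[0]); cv2.imwrite("pics/side7.png",cv2.resize(I[1],(700,595)))
```

```text
away t 36.11 p [0.4203 0.1194 0.2797] phi 0.299 F [ 0.1 -0.2 -0.5] M [0.04 0.   0.  ] w 1.004 q7 -0.074
top red [375.9 222.5] 8 (np.float64(0.8290739941027054), np.float64(0.05114304851874087))
top tip [369.8 214.6] 5 (np.float64(0.850381830626761), np.float64(0.027517447739160348))
side red [335.5 262.1] 12 (np.float64(0.8483914828378939), np.float64(0.05255216204387325))
side tip [338.4 252.5] 13 (np.float64(0.8612969183484209), np.float64(0.026507104087781397))
```

View pics/top7.png

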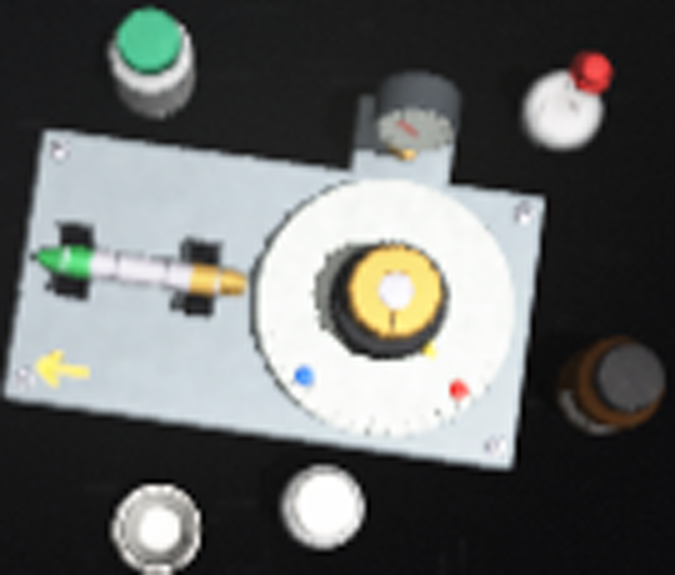

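Run:
```python
from geo import *
from scipy.ndimage import map_coordinates as mc
Rb=R.from_euler('z',YAW).as_matrix()[:2,:2]
def prof(n,f,x,z,ys):
    c=dict(np.load(f)); T,K=c["T"],c["intrinsics"]; im=c["pixels"].astype(float); out=0
    for xx in x:
        W=np.c_[(V+np.c_[np.full_like(ys,xx),ys]@Rb.T),np.full_like(ys,z)]
        p=(W-T[:3,3])@T[:3,:3]@K.T; uv=p[:,:2]/p[:,2:]
        out=out+np.stack([mc(im[...,k],[uv[:,1],uv[:,0]],order=1) for k in range(3)],-1)/len(x)
    return out
ys=np.arange(.055,.19,.0005)
for n in("top","side"):
  for s in("0","7"):
    P=prof(n,n+s+".npz",[-.001,0.0005,.002],.047,ys)
    sat=(P.max(1)-P.min(1))/np.maximum(P.max(1),1); v=P.max(1)
    def cross(a,t,lo,hi):
        m=(ys>=lo)&(ys<=hi); y=ys[m];b=a[m]>t; i=np.flatnonzero(b[1:]!=b[:-1]); return (y[i]*1e3).round(1)
    print(n,s,"sat .35 crossings",cross(sat,.35,.06,.185))
  for x in ([-.013,-.012,-.011],[.011,.012,.013]):
    P=prof(n,n+"7.npz",x,.046,ys).max(1); print(n,"saddle dark edges",x[1],cross(P,90,.075,.165))
```

```text
top 0 sat .35 crossings [ 74.   85.5  88.   98.5 149.  158.5 161.  175. ]
top 7 sat .35 crossings [ 69.5  81.   83.5  94.  144.  154.  156.5 168.5]
top saddle dark edges -0.012 [ 83.5  99.  143.5 160. ]
top saddle dark edges 0.012 [ 83.5  98.5 144.5 159. ]
side 0 sat .35 crossings [ 65.5 100.5 150.5 176.5]
side 7 sat .35 crossings [ 60.   95.5 145.  169.5]
side saddle dark edges -0.012 [ 97.5 103. ]
side saddle dark edges 0.012 [ 78.5  93.  136.5]
```

Seen from above, the jet's middle sits 2.4 mm valve-ward of the saddles' middle. There is time to spare, so I'll re-seat it.

Run:
```python
from geo import *
A=bw(.0005,.119); B=bw(.0005,.1213)
r.move_to([*A,.15+ZO],quat(YAW)); st("over")
h=r.line_to([*A,.0235+ZO],speed=.15,threshold=10); st(f"down {h}")
if not h:
    effector.close_gripper(40); r.wait(.1); st("closed")
    r.line_to([*A,.040+ZO],speed=.08); r.line_to([*B,.040+ZO],speed=.02)
    h=r.line_to([*B,.0235+ZO],speed=.05,threshold=10); st(f"placed {h}")
    effector.gripper_open(); r.line_to([*B,.15+ZO],speed=.2)
    r.move_to([.42,.12,.28],quat(.3)); r.wait(.2); st("away")
    c=capture("top"); np.savez("top8.npz",**c); cv2.imwrite("pics/top8.png",cv2.resize(c["pixels"][145:260,285:420],None,fx=5,fy=5,interpolation=2))
```

```text
over t 37.33 p [ 0.5743 -0.0621  0.1168] phi -0.164 F [-0.7  0.1  0.2] M [-0.01 -0.05  0.01] w 0.998 q7 -0.576
down False t 38.32 p [ 0.5747 -0.063  -0.0099] phi -0.165 F [-0.1 -0.1  1. ] M [0.03 0.03 0.01] w 0.999 q7 -0.696
closed t 39.08 p [ 0.5742 -0.0632 -0.0107] phi -0.166 F [ 0.4 -0.7  3.9] M [-0.23 -0.02  0.01] w 0.144 q7 -0.697
placed True t 40.07 p [ 0.5746 -0.061  -0.0109] phi -0.166 F [-0.9 -0.4  8.1] M [-0.18  0.12 -0.01] w 0.149 q7 -0.701
away t 42.87 p [0.4203 0.1195 0.2795] phi 0.299 F [0.9 0.5 1. ] M [-0.03 -0.02 -0.04] w 0.999 q7 -0.075
```

View pics/top8.png

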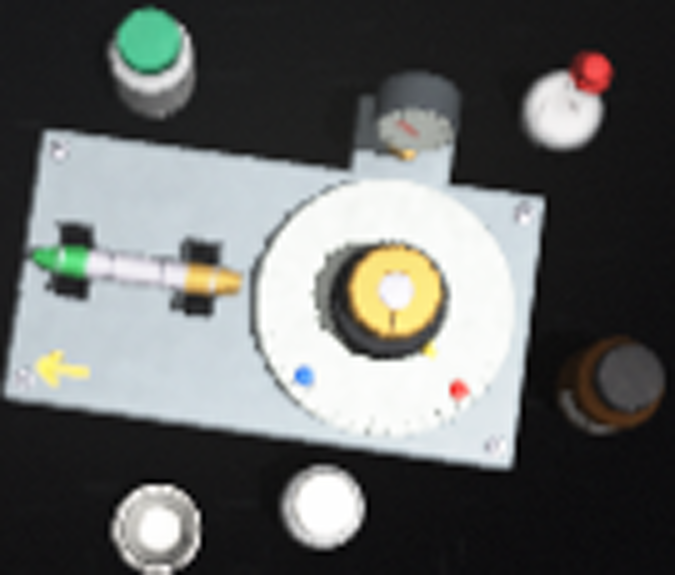

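The jet now runs from about (31,256) to (242,281), so its middle is within about 1 mm of the saddles' middle. The pointer is on red, the ring slot is back at its tight mark (393,320), and the bystanders haven't moved.

```bash
python3 -c "
from geo import *
r.job_done(); st('done')"
```

```text
the job is handed in; nothing more can be done
the job is handed in; nothing more can be done
```

The changeover to the green jet is done and handed in, at about 43 s on the robot's clock.

- **Valve:** I turned the lock ring anticlockwise to its stop, which came after about 1.3 rad. I then turned the adjuster about 0.98 rad to the red marker and tightened the ring clockwise to its stop.
- **Valve checks:** the slot on the ring is back at its starting mark. The pointer is 0.01–0.02 rad from the red marker in both cameras, and it did not move measurably during tightening.
- **Jet:** I lifted it out, turned it end for end and put it back with the green end out. The first placing was about 2.4 mm too close to the valve, so I re-seated it. The last top view puts its middle within about 1 mm of the holder's middle.
- **Bystanders:** the bottles and glassware nearest the valve are where they started in the last top view. The beaker was outside that view, but the arm was not used near it.

**Disagreements:**
- **Tool height:** the reported TCP height was about 34 mm lower than the real fingertips, so my first grasp closed above the ring. I measured the offset by touching the stem top (at most about 8 N) and corrected for it from then on.
- **Side camera:** it read the pointer's starting angle about 0.07 rad differently from the top camera. The two agreed at the final setting.

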